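# Load the orange vial and hold the flask down in the sprung cradle

## Robot

A 6-joint arm with a two-finger parallel gripper is mounted at the origin on the work surface. World frame = base frame: x ahead of the robot, y to its left, z up, the work surface at z = 0. Lengths are in m, angles in rad, forces in N, time in s.
With the tool pointing down it reaches from about 0.275 to 0.875 m from the base axis. Payload 12.5 kg.
Tool frame: the origin (TCP) lies at the very end of the fingers, on their centre line; the grasp point (between the pads) lies 19 mm behind it; z points along the fingers, y is the line along which they close (so a half turn about z gives the same grasp; the last joint's range is limited). The gripper opens to 85 mm and grips with 20 to 120 N. Pads are 22 mm wide; open, the fingers measure 114 mm over their backs; the gripper's body (76 mm by 85 mm) begins 54 mm behind the grasp point. The pads swing forward as they close: fully open they stand 13 mm farther back than shut.
Start: joints at [-1.301, 0.351, 1.652, -0, 1.139, -0.085], TCP at [0.191, -0.516, 0.231] pointing down, gripper open.
Joint ranges: [-2.75, 2.75], [-0.79, 2.1], [0.01, 2.65], [-1.57, 4.71], [0.07, 3.14], [-2.87, 2.87]. Speed limits (rad/s): [2.22, 2.22, 2.79, 3.14, 3.14, 3.14].

## Interface

Orientations are given as a 3x3 rotation matrix whose columns are the frame's x, y, z axes.
In Python, from bench import manip gives the robot as it stands. Calls block until the motion is done:
- manip.move_ptp(position, orientation): joint-space move of the TCP to a pose.
- manip.move_l(position, attitude=None, max_speed=0.15): straight line of the TCP; attitude=None keeps the orientation; max_speed is the mean speed in m/s.
- manip.move_j(angles): joint-space move.
- manip.set_gripper(opening, effort=None): opening from 0.0 (shut) to 1.0 (fully open); effort is the grip in N (None keeps the last); returns when the fingers have stopped.
- manip.dwell(seconds).
- manip.inverse_kinematics(position, orientation): joint angles nearest the present ones, or None.
- manip.grab_frame(name): name is "scene" or "top" or "wrist"; returns (picture, depth): 420x560x3 uint8, red, green, blue; 420x560 float32, m along the optical axis (not along the pixel's ray), 0 where there is no reading.
- manip.get_calibration(name): a dict with "camera_matrix" (3x3 intrinsics, pixels), "k1" (the pictures are not rectified: a ray, as slopes to the right and down, at radius r is drawn at 1 + k1 r^2 times it, then the intrinsics apply), "R" (3x3) and "t" (3): a world point X has camera coordinates R X + t. Camera axes: x right, y down, z forward; pixel columns grow to the right and rows downward; lengths in m; the calibration is good to about 2 mm. A picture is of the moment at which its call begins: read the wrist's pose just before it. get_calibration takes no time and is no camera call; for the wrist camera it gives the pose at the moment of the call.
A pose or a line that the arm cannot do raises manip.Unreachable and nothing moves.
- manip.sign_off(): hands the job in; it is judged then, once.
Trained networks look in the newest picture that a camera, given by its name, has taken for a name from the list of things; names that differ only in an ending like _2 or _b are one class to them, and where a whole thing is asked for, a point or a joint stands for the part that bears it (a point fixed in the world has none). Each returns a list of dicts, best first, with "confidence" (0 to 1); they miss things now and then, are a little off and sometimes report something else, mostly with a low value. They report only what shows in the picture. A call takes as long as a camera call.
- manip.look_for(camera, name): "at" ([x, y, z] in m, in world coordinates, good to about 4 mm: the middle of the surface that is visible of it).
Readings, each from a call of its own:
- manip.current_time(): time.
- manip.current_qpos(): joint angles.
- manip.current_joint_vel(): joint speeds.
- manip.current_joint_torque(): joint torques, N m.
- manip.current_ee_pos(): TCP position.
- manip.current_tcp_rot(): TCP orientation.
- manip.current_force(): force on the tool from outside, world axes, zero at the start.
- manip.current_ft_torque(): the same for the moment, N m.
- manip.current_grip_width(): opening from 0.0 (shut) to 1.0 (fully open).
- manip.current_grip_force(): force on a finger pad.
Only numpy, scipy, OpenCV 4.12 (cv2) and the standard library are available. Lean on these libraries where they do the work, as an engineer would, in place of code of your own. Each camera call takes 0.05 s, during which the arm holds its last target. There are 200 camera calls.

## Task

Take the orange-capped vial out of the blue rack and stand it in the well in the neck of the round steel flask; then, with the vial in it, set the flask in the orange sprung ring of the purge cradle, press it straight down until the ring is at the bottom of its travel, and finish while the gripper is still holding it down there. Leave the other vials and everything else on the bench where they are.

Things in the scene. Friction and masses are not known exactly. Their poses are not given: they have to be found in the camera images.
- vial_orange: Small screw-cap vial with an orange cap, one of four in the rack: white body 14 mm across, orange cap 15.6 mm across on the top 16 mm, 60 mm tall in all, about 15 g, lower edge bevelled. Origin at the centre of its underside, z up along it. THE VIAL TO LOAD. It starts in any of the rack's four holes, with 35 mm of it standing out.
- rack: Blue rack block, 60 x 175 x 32 mm, fixed to the bench. Origin at the centre of its underside, y along the row. Four holes 16 mm wide and 25 mm deep in its top, at y = -63, -21, 21 and 63 mm (42 mm apart), each with a vial. It may stand to the left or right, the cradle on the other side.
- flask: Round steel flask, loose on the bench, 0.21 to 0.42 kg, 112 mm tall: ball body 84 mm across at its widest (36 mm up), flat foot 43 mm across, straight white neck 36 mm across from 74 mm up to the open top; take it by the neck from above. In the neck, on its axis, a vial well 19 mm wide, 32 mm deep (floor at 80 mm); a vial in it sticks out 28 mm. Origin at the centre of its underside, z up.
- flask_mouth (a point): Centre of the flask's open top, the mouth of the vial well, 112 mm above its underside.
- cradle: Purge cradle, fixed to the bench: white round base 124 mm across, 31 mm high, a hose stub on its +x side; the sprung ring stands above it on a coil spring. Origin at the centre of its underside.
- cradle_seat (a point): Centre of the flat seat inside the orange sprung ring cup, on which the flask's foot stands (59 mm above the bench with the ring up); it moves with the ring. The cup flares from 72 mm inside at the seat to 94 mm inside at its rim, 25 mm above the seat, 106 mm across outside, so the flask drops in with 6 mm to spare all round.
- cradle_ring (a joint): How far the sprung ring is pressed down, m: 0 up, 0.020 at its bottom stop. The spring pushes up with 7 N at the top and 16 N at the bottom, so the loaded flask's weight alone does not move it: the robot adds about 11 to 13 N. It springs back when let go.
- vial_blue: Small screw-cap vial with a blue cap, one of four in the rack: white body 14 mm across, blue cap 15.6 mm across on the top 16 mm, 60 mm tall in all, about 15 g, lower edge bevelled. Origin at the centre of its underside, z up along it. Leave in the rack.
- vial_green: Small screw-cap vial with a green cap, one of four in the rack: white body 14 mm across, green cap 15.6 mm across on the top 16 mm, 60 mm tall in all, about 15 g, lower edge bevelled. Origin at the centre of its underside, z up along it. Leave in the rack.
- vial_black: Small screw-cap vial with a black cap, one of four in the rack: white body 14 mm across, black cap 15.6 mm across on the top 16 mm, 60 mm tall in all, about 15 g, lower edge bevelled. Origin at the centre of its underside, z up along it. Leave in the rack.
- bottle: Amber bottle with a white cap, 54 mm across, 130 mm tall, loose; leave it standing. Origin under its centre.
- jar: White jar with a blue cap, 60 mm across, 70 mm tall, loose; leave it standing. Origin under its centre.
- cork_ring: Cork ring lying flat, 90 mm across, 22 mm high, loose; leave it. Origin under its centre.
- tweezers: Steel tweezers lying on the bench, 130 mm long, 7 mm high, loose; leave them. Origin under their middle.

How it is judged:
By the outcome, as a careful person would: the job done as asked, in the order asked, and still so for the second after the job is handed in, while the arm keeps its last pose, push and grip.
It also fails if it takes over 67 s, if anything falls off the work surface, if the arm or the gripper's body presses on something with over 40 N, if the wrist force passes 120 N, or if a joint passes its speed limit or range.

## Working session

There is one attempt and no reset: what is moved stays moved. The work goes in short steps, each a Python script; the robot and the scene stay as the last script left them, time stands still between calls to the robot, and variables do not carry over. Pictures are saved under pics/ and viewed, at most 10 in all, crops included, and the job is handed in when it is done.

```bash
mkdir -p pics; ls; cat > h.py <<'E'
from bench import manip
import numpy as np, cv2
def cal(n):
    c=manip.get_calibration(n); return {k:np.array(v,float) if k!='k1' else float(v) for k,v in c.items()}
def cloud(n,c,depth):
    "world point per pixel (NaN without reading)"
    h,w=depth.shape; u,v=np.meshgrid(np.arange(w),np.arange(h))
    p=np.stack([u.ravel(),v.ravel()],1).astype(np.float64).reshape(-1,1,2)
    s=cv2.undistortPoints(p,c['camera_matrix'],np.array([c['k1'],0,0,0.])).reshape(h,w,2)
    z=np.where(depth>0,depth,np.nan)[...,None]
    P=np.concatenate([s*z,z],2)
    return (P-c['t'])@c['R']
def shot(n,f=None):
    c=cal(n); a,d=manip.grab_frame(n)
    if f: cv2.imwrite('pics/'+f,cv2.cvtColor(a,cv2.COLOR_RGB2BGR))
    return a,d,cloud(n,c,d)
def down(th):
    "tool down, closing axis y at angle th from world x"
    y=np.array([np.cos(th),np.sin(th),0]); z=np.array([0,0,-1.]); return np.stack([np.cross(y,z),y,z],1)
E
python3 - <<'E'
from h import *
a,d,P=shot('top','top.png'); np.savez('top.npz',a=a,d=d,P=P)
for n in ['vial_orange','rack','flask','flask_mouth','cradle','cradle_seat','bottle','jar','cork_ring','tweezers','vial_blue','vial_green','vial_black']:
    print(n,[(np.round(r['at'],3).tolist(),round(r['confidence'],2)) for r in manip.look_for('top',n)][:3])
shot('scene','scene.png')
print(manip.current_tcp_rot(),manip.current_time())
E
```

```text
pics
vial_orange []
rack [([0.464, 0.217, 0.034], 0.96)]
flask [([0.56, 0.014, 0.066], 0.58)]
flask_mouth [([0.562, 0.012, 0.071], 0.91)]
cradle [([0.488, -0.216, 0.062], 0.9)]
cradle_seat [([0.486, -0.231, 0.07], 0.79)]
bottle [([0.74, -0.192, 0.086], 0.73), ([0.485, -0.232, 0.066], 0.34)]
jar [([0.708, 0.184, 0.072], 0.59), ([0.464, 0.219, 0.037], 0.45), ([0.559, 0.015, 0.068], 0.19)]
cork_ring [([0.384, 0.049, 0.019], 0.82)]
tweezers [([0.71, 0.0, 0.005], 0.73)]
vial_blue []
vial_green []
vial_black []
[[ 9.37704227e-01  3.47434574e-01  1.65183955e-05]
 [ 3.47434573e-01 -9.37704227e-01  2.55176861e-05]
 [ 2.43550956e-05 -1.81889804e-05 -1.00000000e+00]] 0.75
```

View pics/top.png

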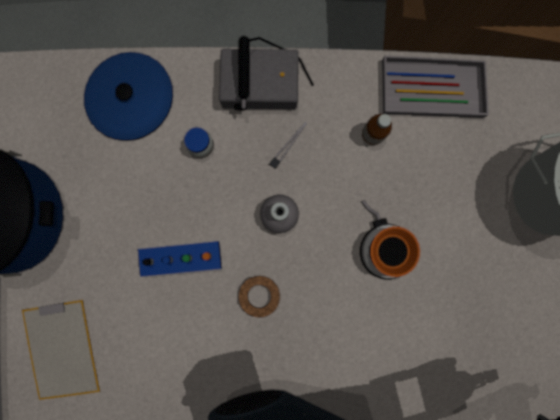

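View pics/scene.png

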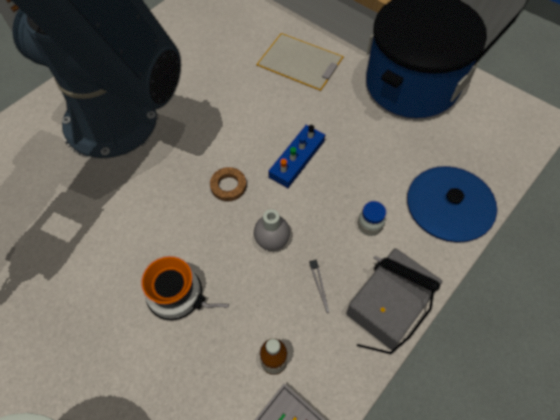

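The top view shows the orange vial at (206,256), the end of the rack nearest the flask. The flask is at (280,212), the cradle ring at (392,251), the bottle at (378,127) and the cork ring at (258,296). The scene view agrees with this layout.

```bash
python3 - <<'E'
from h import *
z=np.load('top.npz'); P=z['P']; a=z['a']
for n,(u,v) in dict(vo=(206,256),vg=(186,258),vk=(147,261),fl=(280,212)).items(): print(n,P[v-2:v+3,u-2:u+3].reshape(-1,3).mean(0).round(3))
# rack axis from blue pixels
hsv=cv2.cvtColor(a,cv2.COLOR_RGB2HSV); m=cv2.inRange(hsv,(105,120,40),(130,255,255)); m[:230]=0;m[285:]=0;m[:,:125]=0;m[:,230:]=0
q=P[m>0]; q=q[abs(q[:,2]-.032)<.01]; r=cv2.minAreaRect(q[:,:2].astype(np.float32)*1000); print('rack',r)
print(cal('wrist'))
x,y=P[254:259,204:209].reshape(-1,3).mean(0)[:2]
b=cv2.boxPoints(r); e=[b[1]-b[0],b[2]-b[1]]; s=min(e,key=np.linalg.norm); th=np.arctan2(s[1],s[0]); print('th',th)
best=None
for t in (th,th+np.pi):
    j=manip.inverse_kinematics([x,y,.22],down(t)); print(t,j)
    if j is not None and (best is None or abs(j[5])<abs(best[1][5])): best=(t,j)
manip.move_j(best[1])
a,d,P=shot('wrist','w1.png'); np.savez('w1.npz',a=a,d=d,P=P)
print(best[0],manip.current_ee_pos(),manip.current_time())
for n in ['vial_orange','rack']: print(n,manip.look_for('wrist',n))
E
```

```text
vo [0.472 0.161 0.066]
vg [0.468 0.202 0.067]
vk [0.46  0.284 0.067]
fl [0.565 0.009 0.08 ]
rack ((465.3468933105469, 224.02650451660156), (56.217037200927734, 174.57989501953125), 6.693139553070068)
{'camera_matrix': array([[293.73481469,   0.        , 273.95797077],
       [  0.        , 293.73481469, 205.94663325],
       [  0.        ,   0.        ,   1.        ]]), 'k1': -0.02686324769771487, 'R': array([[ 3.47927340e-01, -9.37521323e-01, -5.79638092e-04],
       [-8.89215485e-01, -3.30196138e-01,  3.16648595e-01],
       [-2.97056203e-01, -1.09655280e-01, -9.48542741e-01]]), 't': array([-0.55045563, -0.04120664,  0.38061392])}
th 0.11681704
0.11681704 [ 2.34984956e-01  2.71499943e-01  1.79283907e+00 -4.44089210e-16
  1.07725364e+00  1.18167892e-01]
3.2584097 None
0.11681704 [0.47270571 0.16039451 0.21999775] 3.3917
vial_orange [{'at': [0.4695, 0.1686, 0.0636], 'confidence': 0.55}]
rack [{'at': [0.467, 0.2389, 0.0325], 'confidence': 0.92}]
```

View pics/w1.png

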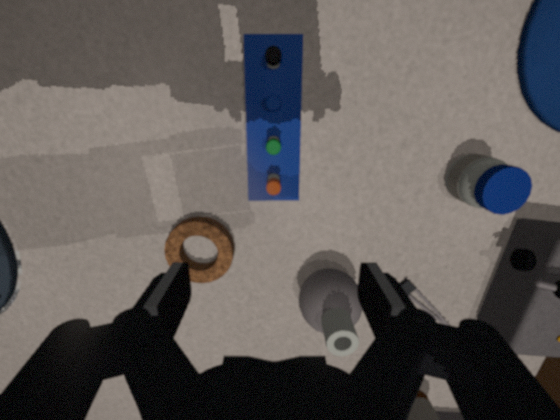

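The wrist view shows the orange cap at (274,187), green at (273,147), blue at (273,103) and black at (273,57). The flask mouth is at (341,343) and the cork ring at (200,250). I'll refine the cap and mouth positions from these pixels.

```bash
python3 - <<'E'
from h import *
z=np.load('w1.npz'); P=z['P']; a=z['a']; hsv=cv2.cvtColor(a,cv2.COLOR_RGB2HSV)
def cap(lo,hi,box,zz=.067):
    u0,v0,u1,v1=box; m=cv2.inRange(hsv,lo,hi)[v0:v1,u0:u1]>0; Q=P[v0:v1,u0:u1]
    k=m&(abs(Q[...,2]-zz)<.004); q=Q[k]
    (c,r)=cv2.minEnclosingCircle(q[:,:2].astype(np.float32)); return k.sum(),q.mean(0).round(4),np.round(c,4),round(r,4)
print('o',cap((3,120,60),(18,255,255),(255,165,295,205)))
print('g',cap((45,100,40),(85,255,255),(255,130,295,160)))
print('k',cap((0,0,0),(180,255,70),(255,40,295,72)))
m=cv2.inRange(hsv,(105,120,40),(130,255,255)); m[:,:235]=0; m[:,310:]=0; m[215:]=0
q=P[m>0]; q=q[abs(q[:,2]-.032)<.006]; print(cv2.minAreaRect(q[:,:2].astype(np.float32)*1000))
Q=P[315:375,310:375].reshape(-1,3); q=Q[abs(Q[:,2]-.112)<.005]; print('mouth',len(q),q.mean(0),cv2.minEnclosingCircle(q[:,:2].astype(np.float32)))
E
```

```text
o (np.int64(154), array([0.4718, 0.1637, 0.0664]), array([0.4718, 0.1633]), 0.0075)
g (np.int64(168), array([0.4668, 0.2046, 0.0668]), array([0.4667, 0.2043]), 0.0074)
k (np.int64(219), array([0.4572, 0.2874, 0.0668]), array([0.4569, 0.2874]), 0.0075)
((464.3094787597656, 225.1541748046875), (58.39683151245117, 172.24314880371094), 6.638731002807617)
mouth 609 [0.563847   0.01331347 0.11088909] ((0.5642715692520142, 0.011690542101860046), 0.018280575051903725)
```

```bash
python3 - <<'E'
from h import *
R=down(.116); x,y=.4718,.1634
manip.set_gripper(.5,40)
manip.move_l([x,y,.10],R,.2)
manip.move_l([x,y,.0435],R,.08)
print(manip.current_force())
manip.set_gripper(0.,40)
print('w',manip.current_grip_width(),manip.current_grip_force(),manip.current_force())
manip.move_l([x,y,.09],R,.08)
manip.move_l([x,y,.20],R,.2)
print('w',manip.current_grip_width(),manip.current_grip_force())
manip.move_l([.564,.0125,.200],R,.2)
a,d,P=shot('wrist','w2.png'); np.savez('w2.npz',a=a,d=d,P=P)
print(manip.current_ee_pos(),manip.current_time()); c=cal('wrist'); 
X=c['R']@manip.current_ee_pos()+c['t']; print('tcp px',c['camera_matrix']@(X/X[2]))
E
```

```text
[-0.25910717 -0.56262074  0.05703052]
w 0.15757771443207366 38.95141407789197 [-0.398114   -0.78772095  5.30394992]
w 0.15567744692343158 38.94271905650385
[0.56348079 0.0134029  0.19987973] 8.475
tcp px [273.1410424  263.87574161   1.        ]
```

View pics/w2.png

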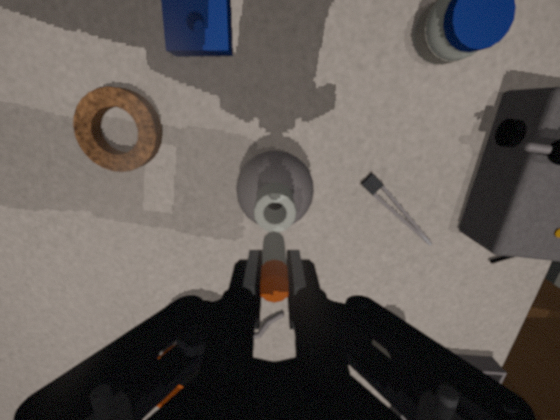

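The wrist view shows the vial held upright between the pads, its cap at (274,280) and its lower end near (273,233). The flask mouth is at (275,211). Next I'll measure the vial against the mouth in this same picture.

```bash
python3 - <<'E'
from h import *
z=np.load('w2.npz'); P=z['P']; a=z['a']
from scipy.optimize import least_squares as LS
Q=P[185:240,245:305].reshape(-1,3); q=Q[abs(Q[:,2]-.112)<.004]; print('mouth',len(q),q.mean(0).round(4))
f=LS(lambda p:np.maximum(0,np.hypot(*(q[:,:2]-p).T)-.018)-np.maximum(0,.0095-np.hypot(*(q[:,:2]-p).T)),q[:,:2].mean(0)); print('ring fit',f.x.round(4), cv2.minEnclosingCircle(q[:,:2].astype(np.float32)))
Q=P[225:262,260:288].reshape(-1,3); v=Q[(Q[:,2]>.15)&(Q[:,2]<.23)]
v=v[np.hypot(v[:,0]-.5635,v[:,1]-.0134)<.012]
print('vial',len(v),v.min(0),v.max(0))
# cylinder r=7: axis (x0+ax*(z-z0), y0+ay*(z-z0))
g=lambda p:np.hypot(v[:,0]-p[0]-p[2]*(v[:,2]-.19),v[:,1]-p[1]-p[3]*(v[:,2]-.19))-.007
f=LS(g,[.5635,.0134,0,0],loss='soft_l1',f_scale=.0005); print(f.x.round(4),np.abs(f.fun).mean())
b=f.x[:2]+f.x[2:]*(-.0285); print('bottom',b)
E
```

```text
mouth 979 [0.5641 0.0126 0.1114]
ring fit [0.5642 0.0118] ((0.5643137097358704, 0.011546599678695202), 0.018085962161421776)
vial 678 [0.55590954 0.01190547 0.16673893] [0.57045372 0.02366988 0.21391875]
[0.5635 0.0123 0.0099 0.0106] 0.00034913582781533227
bottom [0.56324406 0.01203933]
```

```bash
python3 - <<'E'
from h import *
R=down(.116); x,y=.565,.0121
manip.move_l([x,y,.175],R,.1); manip.dwell(.2); print(manip.current_ee_pos())
for z in (.145,.125,.119,.1175):
    manip.move_l([x,y,z],R,.08); F=manip.current_force(); print(z,manip.current_ee_pos().round(4),np.round(F,2))
    if F[2]>8: break
manip.set_gripper(.35); print(manip.current_force())
manip.move_l([x,y,.20],R,.15)
manip.move_l([x-.00,y-.10,.30],R,.3)
a,d,P=shot('wrist','w3.png'); np.savez('w3.npz',a=a,d=d,P=P); print(manip.current_time())
E
```

```text
[0.5652493  0.01216873 0.17560086]
0.145 [0.565  0.0121 0.1448] [ 0.79  0.41 -0.63]
0.125 [0.5649 0.0121 0.1247] [0.31 0.42 0.63]
0.119 [0.5649 0.0121 0.1188] [ 0.29 -0.41 -0.04]
0.1175 [0.565  0.0121 0.1175] [0.01 0.69 0.42]
[-0.07454764  0.46801013  0.59527819]
12.1833
```

View pics/w3.png

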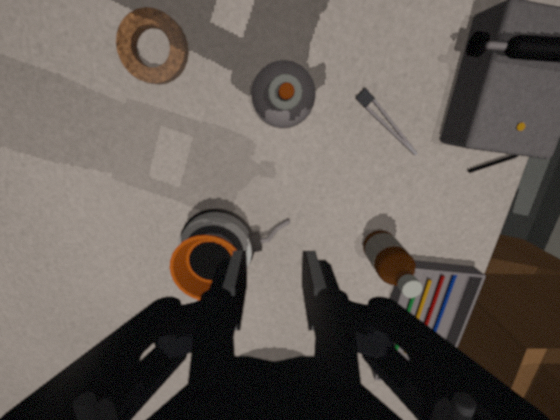

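The vial stands in the flask, with its cap at (286,91) inside the white neck. The cradle's orange ring is at (205,265), partly behind a finger. I'll measure the neck, the cap and the ring.

```bash
python3 - <<'E'
from h import *
from scipy.optimize import least_squares as LS
z=np.load('w3.npz'); P=z['P']; a=z['a']
Q=P[50:135,245:325].reshape(-1,3); q=Q[abs(Q[:,2]-.112)<.003]; print('mouth',len(q),cv2.minEnclosingCircle(q[:,:2].astype(np.float32)))
c=Q[Q[:,2]>.130]; print('cap',len(c),c.max(0)[2],c[c[:,2]>.137].mean(0))
def ring(P,a,box,zt):
    u0,v0,u1,v1=box; hsv=cv2.cvtColor(a,cv2.COLOR_RGB2HSV)[v0:v1,u0:u1]; m=cv2.inRange(hsv,(3,120,60),(18,255,255))>0
    q=P[v0:v1,u0:u1][m]; q=q[np.isfinite(q[:,2])]; print('zmax',np.percentile(q[:,2],[50,90,98]))
    q=q[abs(q[:,2]-zt)<.003]
    f=LS(lambda p:np.hypot(*(q[:,:2]-p).T)-.050,q[:,:2].mean(0),loss='soft_l1',f_scale=.002); print(len(q),f.x,np.abs(f.fun).mean())
    r=np.hypot(*(q[:,:2]-f.x).T); print(np.percentile(r,[2,50,98]))
ring(P,a,(165,225,250,305),.084)
t=np.load('top.npz'); ring(t['P'],t['a'],(360,220,425,285),.084)
E
```

```text
mouth 674 ((0.5641207695007324, 0.011095032095909119), 0.01804257184267044)
cap 221 0.14225587494913086 [0.56452808 0.01099769 0.13972181]
zmax [0.07310474 0.08360834 0.08458407]
522 [ 0.48826881 -0.22748593] 0.0014546068473993469
[0.04680381 0.04976102 0.05278403]
zmax [0.07323705 0.08392721 0.08602637]
330 [ 0.48690851 -0.22827129] 0.0018953435296432213
[0.04465456 0.04860925 0.05137736]
```

```bash
python3 - <<'E'
from h import *
R=down(.116); x,y=.5643,.0113
manip.set_gripper(.85,80)
manip.move_l([x,y,.20],R,.25)
manip.move_l([x,y,.11],R,.15); manip.dwell(.1); print(manip.current_ee_pos(),manip.current_force())
manip.move_l([x,y,.076],R,.06); print(manip.current_force())
manip.set_gripper(0.,80)
print('w',manip.current_grip_width(),manip.current_grip_force(),manip.current_force())
manip.move_l([x,y,.10],R,.06); manip.dwell(.1)
print('w',manip.current_grip_width(),manip.current_force())
manip.move_l([x,y,.21],R,.15)
manip.move_l([.488,-.2276,.21],R,.18); manip.dwell(.3)
a,d,P=shot('wrist','w4.png'); np.savez('w4.npz',a=a,d=d,P=P)
print(manip.current_ee_pos(),manip.current_force(),manip.current_time())
a,d,P=shot('scene','s4.png'); np.savez('s4.npz',a=a,d=d,P=P)
E
```

```text
[0.56504519 0.01113039 0.1112749 ] [-0.16583959 -0.14050066  0.45478053]
[-0.82445141 -0.33347487 -0.23277938]
w 0.40913061870241146 79.48196671364713 [-1.75983617 -0.70569021  4.9179408 ]
w 0.40646747219303564 [ 1.02909868 -0.06576012 -4.49378332]
[ 0.48810644 -0.2273806   0.21001374] [-1.4338483   0.53115597 -3.96725487] 18.8167
```

View pics/w4.png

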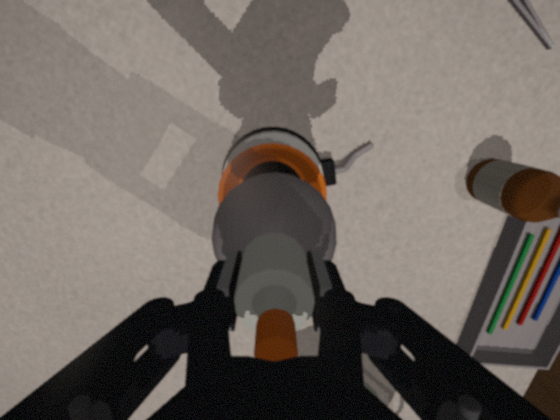

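View pics/s4.png

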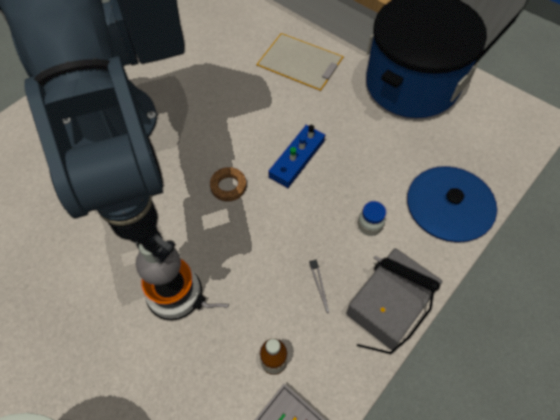

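Both views show the flask held upright over the cradle. In the wrist view the ball is at (273,225), the ring rim at (272,175), and the vial is still in the neck at (275,330). I'll compare ball and ring in this picture, correct, and go down.

```bash
python3 - <<'E'
from h import *
from scipy.optimize import least_squares as LS
z=np.load('w4.npz'); P=z['P']; a=z['a']; hsv=cv2.cvtColor(a,cv2.COLOR_RGB2HSV)
m=cv2.inRange(hsv,(3,120,60),(18,255,255))>0; m[215:]=0; m[:130]=0; m[:,:210]=0; m[:,335:]=0
q=P[m]; print(np.nanpercentile(q[:,2],[10,50,90,98])); q=q[abs(q[:,2]-.084)<.0025]
f=LS(lambda p:np.hypot(*(q[:,:2]-p).T)-.050,[.488,-.2276],loss='soft_l1',f_scale=.002); print('ring',len(q),f.x,np.abs(f.fun).mean())
B=P[180:250,212:338].reshape(-1,3); B=B[(B[:,2]>.135)&(B[:,2]<.20)]
g=LS(lambda p:np.linalg.norm(B-p,axis=1)-.042,[.488,-.2276,.17],loss='soft_l1',f_scale=.001); print('ball',len(B),g.x,np.abs(g.fun).mean())
N=P[235:310,230:320].reshape(-1,3); N=N[(N[:,2]>.212)&(N[:,2]<.243)]; N=N[np.hypot(N[:,0]-.488,N[:,1]+.2276)<.021]
h=LS(lambda p:np.hypot(N[:,0]-p[0]-p[2]*(N[:,2]-.225),N[:,1]-p[1]-p[3]*(N[:,2]-.225))-.018,[.488,-.2276,0,0],loss='soft_l1',f_scale=.0005); print('neck',len(N),h.x,np.abs(h.fun).mean())
E
```

```text
[0.05921755 0.07721033 0.08413754 0.08540815]
ring 937 [ 0.48683593 -0.22946457] 0.0013870396432013696
ball 4707 [ 0.48834699 -0.22754309  0.16856963] 0.0003660346588856247
neck 2603 [ 0.48835662 -0.22763088  0.00998269 -0.00922908] 0.0015793629207917922
```

```bash
python3 - <<'E'
from h import *
R=down(.116); x,y=.4873,-.2284
manip.move_l([x,y,.165],R,.1); 
for z in (.150,.140,.136,.133,.128,.122,.118,.1155,.1145,.1135):
    manip.move_l([x,y,z],R,.05); manip.dwell(.1); F=manip.current_force(); print(z,manip.current_ee_pos().round(4),np.round(F,2),round(manip.current_grip_width(),4))
    if F[2]>25 or np.hypot(F[0],F[1])>10: break
print(manip.current_time())
E
```

```text
0.15 [ 0.4874 -0.2285  0.1501] [-0.75 -0.35 -3.98] 0.4048
0.14 [ 0.4873 -0.2284  0.14  ] [ 0.39  0.54 -4.25] 0.4097
0.136 [ 0.4872 -0.2283  0.1359] [ 0.5   0.63 -4.08] 0.4084
0.133 [ 0.4874 -0.2285  0.1333] [-1.4   0.14  3.46] 0.4116
0.128 [ 0.4875 -0.2285  0.1284] [-2.07  1.15  5.76] 0.4126
0.122 [ 0.4875 -0.2286  0.1226] [-3.26  0.7   8.71] 0.4061
0.118 [ 0.4876 -0.2286  0.1188] [-2.77  1.75  9.25] 0.4111
0.1155 [ 0.4876 -0.2286  0.1164] [-3.84  1.16 10.78] 0.409
0.1145 [ 0.4877 -0.2286  0.1156] [-4.27  2.19 12.89] 0.4084
0.1135 [ 0.4879 -0.2288  0.1155] [-6.61  2.94 23.  ] 0.4089
23.2833
```

At z ≈ 0.1155 the force jumps to 23 N with no further travel, so the ring is on its bottom stop. I'll take one look to confirm before handing in.

```bash
python3 - <<'E'
from h import *
a,d,P=shot('wrist','w5.png'); hsv=cv2.cvtColor(a,cv2.COLOR_RGB2HSV)
m=cv2.inRange(hsv,(3,120,60),(18,255,255))>0; q=P[m]; q=q[np.hypot(q[:,0]-.4873,q[:,1]+.2284)<.058]; h=q[q[:,2]<.1]; print('rim z',np.percentile(h[:,2],[50,90,98]),'cap z',np.percentile(q[q[:,2]>.15][:,2],[50,98]))
print(manip.current_force(),manip.current_ee_pos(),manip.current_time())
E
```

```text
rim z [0.06245413 0.06413492 0.06481138] cap z [0.17553018 0.17992188]
[-6.90457039  3.14449194 23.95333991] [ 0.48781784 -0.22881744  0.11553916] 23.3333
```

View pics/w5.png

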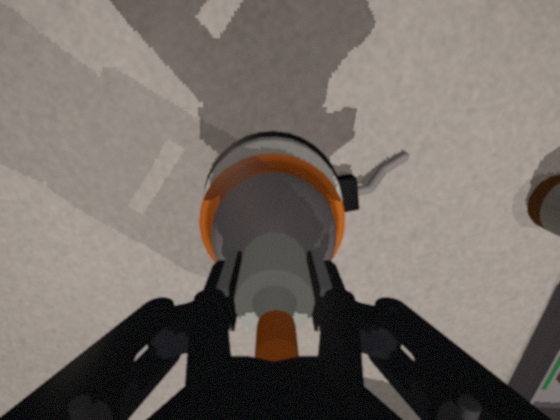

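The flask sits in the ring, centred at (272,215), with the vial still in its neck at (275,335). The rim is at z = 0.064 m, which is 20 mm down, so the ring is at its bottom stop.

```bash
python3 -c "
from bench import manip
print(manip.sign_off())"
```

```text
the job is handed in; nothing more can be done
None
```

The job is handed in: the orange-capped vial stands in the flask, and the gripper is holding the flask down in the cradle ring at its bottom stop (rim 20 mm down, about 24 N, 23.3 s on the clock).

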